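# Switch on a counter scale: one click of the knurled dial, then zero key

### The job

Switch on the counter scale: with a fingertip against its knurled rim, rub the big black dial round clockwise (seen from above) by one click, so that its white pointer goes from the red dot to the green dot and no further, then press the blue zero key down and let it come up again. Leave the weight, the jar and the cup standing where they are.

Things in the scene. Friction and masses are not known exactly. Their poses are not given: they have to be found in the camera images.
- scale: counter scale, bolted down. Origin: on the bench under the centre of its aluminium housing, 150 (x) x 340 (y) x 60 mm high, front to -x. Behind it a steel tray, x 85 to 315 mm, 300 mm wide, floor at z = 48, rims to 68 mm. Dial axis at (0, 90) mm, key at (-25, -90) mm. White plate under the dial, 144 mm across, top at z = 64, with red, green and yellow dots clockwise 0.7 rad apart, the green one to +x of the axis
- dial_top (a point): centre of the dial's flat top, on its vertical axis, 100 mm above the bench; does not turn. The dial is a black cylinder 100 mm in diameter over its knurl (32 upright ribs 2.5 mm proud), from z = 66 to 100 mm, too wide to pinch. The space around the rim on the robot's side is free
- dial_pointer (a point): outer end of the white pointer line on the dial's top, 45 mm from its axis; turns with the dial
- dial (a joint): dial angle in rad, growing clockwise seen from above. Three sprung detents: 0 (red dot, the start), 0.7 (green), 1.4 (yellow); stops at -0.12 and 1.52. Turning out of a detent takes up to about 0.13 N m until half way (0.35), then the dial pulls itself into the next one; let go within 0.2 rad of a detent it settles to within 0.05 rad of it
- key (a joint): travel of the zero key in m: 0 up, 0.006 fully down (5 N); springs back up
- key_top (a point): centre of the top face of the round blue zero key, 32 mm in diameter, 82 mm above the bench when up, in a black collar 48 mm across whose top is at 72 mm; moves down with the key
- weight: brass weight with a head, 48 mm in diameter, 67 mm high, 0.5 kg, standing on the tray; origin at the centre of its underside
- jar: closed jar with a red cap, 64 mm in diameter, 90 mm high, on the bench beside the scale; origin at the centre of its underside
- cup: open steel cup, 72 mm in diameter, 75 mm high, on the bench beside the scale; origin at the centre of its underside
Mind the look-alikes: they are no part of the job. What is shaped like the weight but purple is not meant.

How it is judged:
On the way, in this order (a step that is already met when the one before it is completed fails the run):
1. the dial has clicked into the green detent (value of joint dial between 0.58 and 0.82 rad), for 0.3 s.
2. the blue zero key is pressed down (value of joint key above 0.004 m), for 0.05 s.
At the end, for the whole second after the job is handed in: the dial rests in the green detent (0.58 to 0.82 rad), the zero key is up again (within 2 mm), and the weight, jar and cup stand upright within 20 mm of where they were (all of step 1 and velocity of joint dial between -0.05 and 0.05 rad/s and value of joint key below 0.002 m and distance of each of weight, jar, cup from where it was at the start of the episode below 0.02 m and angle between each of weight, jar, cup's own z axis and vertical below 0.15 rad); the robot touches nothing.
It fails at once if the dial is turned on past the green detent towards the yellow dot (beyond 1.05 rad) (value of joint dial above 1.05 rad).
It fails at once if the weight is displaced by more than 20 mm or lifted (distance of weight from where it was at the start of the episode above 0.02 m).
It fails at once if the jar is displaced by more than 20 mm or lifted (distance of jar from where it was at the start of the episode above 0.02 m).
It fails at once if the cup is displaced by more than 20 mm or lifted (distance of cup from where it was at the start of the episode above 0.02 m).
It also fails if it takes over 48 s, if anything falls off the work surface, if the arm or the gripper's body presses on something with over 40 N, if the wrist force passes 120 N, or if a joint passes its speed limit or range.

### The arm

A 6-joint arm with a two-finger parallel gripper is mounted at the origin on the work surface. World frame = base frame: x ahead of the robot, y to its left, z up, the work surface at z = 0. Lengths are in m, angles in rad, forces in N, time in s.
With the tool pointing down it reaches from about 0.375 to 0.75 m from the base axis. Payload 9 kg.
Tool frame: the origin (TCP) lies at the very end of the fingers, on their centre line; the grasp point (between the pads) lies grasp_offset behind it (grasp_offset is the distance from the TCP to the grasp point, in m); z points along the fingers, y is the line along which they close (so a half turn about z gives the same grasp; the last joint's range is limited). The gripper opens to 85 mm and grips with 20 to 120 N. Pads are 22 mm wide; open, the fingers measure 114 mm over their backs; the gripper's body (76 mm by 85 mm) begins 54 mm behind the grasp point. The pads swing forward as they close: fully open they stand 13 mm farther back than shut.
Start: joints at [-0.218, 0.104, 0.097, 1.564, 0, 1.353], TCP at [0.6, 0, 0.231] pointing down, gripper open.
Joint ranges: [-2.99, 2.99], [-0.84, 1.86], [-1.1, 1.16], [-1.84, 2.11], [-1.51, 1.56], [-3.14, 3.14]. Speed limits (rad/s): [2.22, 2.22, 2.57, 3.14, 3.14, 3.14].

### API

Orientations are given as a unit quaternion [w, x, y, z].
In Python, from rig import get_obs, grab_frame, camera_model, sign_off, grasp_offset gives the robot as it stands.
- The arm moves only by the shell command python3 -m crank 'ROWS' [OPENING]. ROWS is JSON, a list of rows, each a list of 2 entries, a list of its own where there are three numbers: the shift along the tool's x, y, z in mm, then the turn about the tool's z in degrees. A call has 1 to 12 rows; each row shifts and turns the commanded pose from where the row before left it, along the tool's axes as they then stand; what a row does not reach is not made up. A row lasts 1/12 s, in which the tool goes at most 41.7 mm and 7.16 degrees, less where a joint would pass 70% of its speed; a pose out of reach is approached as far as the arm can. A call with a gripper value outside its range is refused whole. OPENING is the gripper's target within -1 to 1 (fully open at 1, half-way at 0, shut at -1), set as the call begins (- or left out, the last holds). The fingers move at their own pace and stop on an object; the grip force is fixed at half the most. Time passes only in rows, so rows that do not move let the fingers close. It gives the time, the measured TCP pose, the force, the opening and the grip force at its end, in the units of the state.
- get_obs(): the state, without advancing time (a new reading comes with each control period).
- grab_frame(name): name is "scene" or "side" or "wrist"; returns the picture (400x640x3 uint8, red, green, blue); there is no depth.
- camera_model(name): a dict with "fx", "fy", "cx", "cy" (pixels), "rvec" (rotation vector, rad) and "tvec" (3), from world to camera coordinates, as OpenCV has them. Camera axes: x right, y down, z forward; pixel columns grow to the right and rows downward; lengths in m; the calibration is good to about 2 mm. A picture is of the moment at which its call begins: read the wrist's pose just before it. camera_model takes no time and is no camera call; for the wrist camera it gives the pose at the moment of the call.
- sign_off(): hands the job in; it is judged then, once.
The state is a dict: "t": time; "qpos": joint angles; "qd": joint speeds; "tau": joint torques, N m; "ee_pos": TCP position; "orientation": TCP orientation; "force": force on the tool from outside, world axes, zero at the start; "ft_torque": the same for the moment, N m; "gripper_width": finger opening in m; "grip_force": force on a finger pad.
Only numpy, scipy, OpenCV 4.12 (cv2) and the standard library are available. Lean on these libraries where they do the work, as an engineer would, in place of code of your own. Each camera call takes 0.05 s, during which the arm holds its last target. There are 200 camera calls.

## Working session

There is one attempt and no reset: what is moved stays moved. The work goes in short steps, Python scripts to look and compute and a shell command to move; the robot and the scene stay as the last step left them, time stands still between calls to the robot, and variables do not carry over. Pictures are saved under pics/ and viewed, at most 10 in all, crops included, and the job is handed in when it is done.

```bash
mkdir -p pics; python3 - <<'E'
from rig import *
import rig,cv2,numpy as np
for n in ("scene","side"):
    cv2.imwrite(f"pics/{n}0.png",grab_frame(n)[:,:,::-1])
    print(n,camera_model(n))
o=get_obs();print(o, rig.grasp_offset)
E
```

```text
scene {'fx': 432.83125897528265, 'fy': 432.83125897528265, 'cx': 306.1863020237736, 'cy': 207.19735913818087, 'rvec': array([ 1.26375803,  2.03698676, -1.06346811]), 'tvec': array([ 0.27182665, -0.23741635,  1.59171403])}
side {'fx': 382.89755555369203, 'fy': 382.89755555369203, 'cx': 322.95996744059374, 'cy': 198.2997433526859, 'rvec': array([ 2.22777619, -0.93886379,  0.35751177]), 'tvec': array([-0.42154468,  0.37043499,  0.63089351])}
{'t': 0.1, 'qpos': array([-2.17704608e-01,  1.04640183e-01,  9.65627633e-02,  1.56389097e+00,
       -2.30378873e-05,  1.35310383e+00]), 'qd': array([-1.02788870e-03, -1.56657248e-03,  2.04125758e-03,  9.09416438e-04,
       -2.16243577e-05,  1.81485086e-03]), 'tau': array([ 5.58294560e-03, -5.58208680e+01,  5.04719281e+01,  1.31238697e-02,
       -3.14059680e-04, -9.08449465e-05]), 'ee_pos': array([5.99710129e-01, 6.37361707e-05, 2.30608385e-01]), 'orientation': array([-4.87913465e-04,  7.07110936e-01,  7.07102383e-01, -3.24817955e-04]), 'force': array([-0.1193964 ,  0.19993389,  0.13371543]), 'ft_torque': array([ 0.00789173, -0.03400537,  0.00465069]), 'grip_force': 0.0, 'gripper_width': 0.0853745013146592} 0.0187
```

View pics/scene0.png

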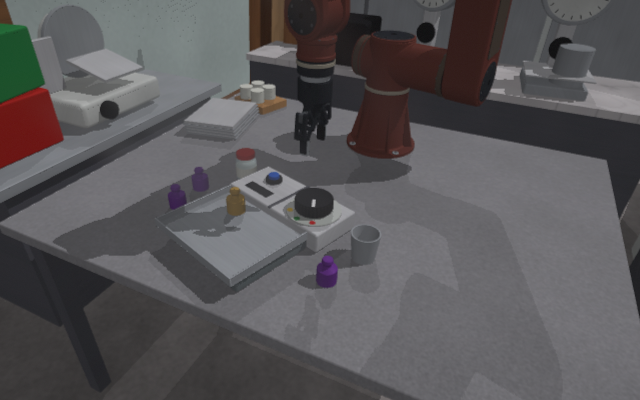

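View pics/side0.png

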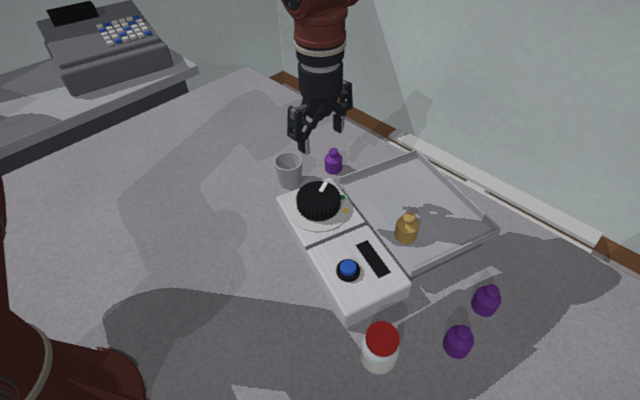

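The scene view shows the dial at about (314,203), the key at (274,178), and the red, green and yellow dots at (312,222), (297,219) and (291,210). The side view shows the dial at (318,200) and the key at (348,269), with the cup right beside the dial. Next I triangulate these.

```bash
cat > h.py <<'E'
import cv2,numpy as np
from rig import *
def PM(m):
    K=np.array([[m['fx'],0,m['cx']],[0,m['fy'],m['cy']],[0,0,1]]);R=cv2.Rodrigues(np.array(m['rvec']))[0]
    return K,R,np.array(m['tvec']).reshape(3,1)
def tri(m1,p1,m2,p2):
    P=[k@np.hstack([r,t]) for k,r,t in (PM(m1),PM(m2))]
    X=cv2.triangulatePoints(P[0],P[1],np.float64(p1).reshape(2,1),np.float64(p2).reshape(2,1))
    return (X[:3]/X[3]).ravel()
def ray(m,p,z):
    K,R,t=PM(m);c=-(R.T@t).ravel();d=R.T@np.linalg.inv(K)@[p[0],p[1],1]
    return c+d*(z-c[2])/d[2]
def proj(m,X):
    K,R,t=PM(m);q=K@(R@np.reshape(X,(3,1))+t);return (q[:2]/q[2]).ravel()
def blobs(img,lo,hi,box,amin=4):
    x0,y0,x1,y1=box;h=cv2.cvtColor(img,cv2.COLOR_RGB2HSV)[y0:y1,x0:x1]
    n,_,s,c=cv2.connectedComponentsWithStats(cv2.inRange(h,lo,hi))
    return sorted([(int(s[i,4]),(c[i]+[x0,y0]).round(1).tolist()) for i in range(1,n) if s[i,4]>=amin],reverse=True)[:4]
E
python3 - <<'E'
from h import *
I={n:cv2.imread(f"pics/{n}0.png")[:,:,::-1].copy() for n in("scene","side")}
B={"scene":(225,140,390,265),"side":(270,140,420,390)}
for nm,lo,hi in (("blue",(105,120,40),(125,255,255)),("green",(45,100,40),(85,255,255)),("yel",(18,140,90),(32,255,255)),("red",(0,140,90),(8,255,255)),("black",(0,0,0),(180,255,45)),("white",(0,0,215),(180,40,255))):
    for n in I: print(nm,n,blobs(I[n],lo,hi,B[n]))
def up(n,b,nm,s):
    x0,y0,x1,y1=b;return cv2.resize(I[n][y0:y1,x0:x1,::-1],None,fx=s,fy=s,interpolation=cv2.INTER_CUBIC)
a=up("scene",(255,160,355,245),"",4);b=up("side",(270,165,370,290),"",4)
c=np.zeros((500,800,3),np.uint8);c[:340,:400]=a;c[:,400:]=b
cv2.imwrite("pics/crop.png",c)
E
```

```text
blue scene [(50, [273.9, 174.9])]
blue side [(240, [347.7, 267.5])]
green scene [(6, [296.5, 218.0])]
green side [(13, [342.4, 196.6])]
yel scene [(4, [289.5, 209.0])]
yel side [(16, [345.0, 210.1])]
red scene [(10, [311.7, 222.1])]
red side [(916, [382.1, 338.3])]
black scene [(301, [314.8, 210.9]), (83, [302.7, 146.0])]
black side [(1319, [318.0, 201.2]), (454, [372.8, 258.6]), (150, [348.4, 274.4]), (78, [301.2, 144.9])]
white scene []
white side []
```

View pics/crop.png

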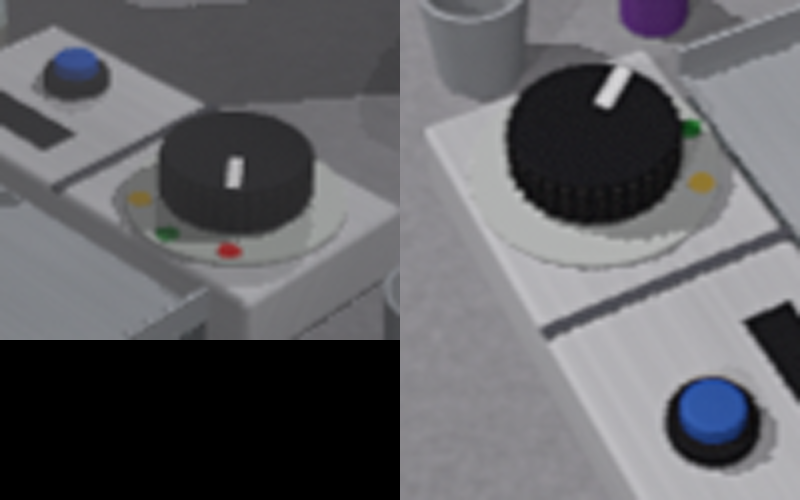

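The crops show the dial top centre at about scene (314.3,198.3) and side (318.3,195.5). The pointer tip is at scene (313.3,207) and side (326.8,181.7), at the red dot. The blue key top is clear in both views.

```bash
python3 - <<'E'
from h import *
s,d=camera_model("scene"),camera_model("side")
T={"key":((273.9,174.4),(348,266.5)),"dial":((314.3,198.3),(318.3,195.5)),"ptr":((313.3,207),(326.8,181.7)),"green":((296.5,218),(342.4,196.6)),"yel":((289.5,209),(345,210.1))}
Z=dict(key=.082,dial=.1,ptr=.1,green=.064,yel=.064)
R={}
for k,(a,b) in T.items():
    R[k]=tri(s,a,d,b);print(k,R[k].round(4),ray(s,a,Z[k])[:2].round(4),ray(d,b,Z[k])[:2].round(4))
a=ray(d,T["key"][1],.082);b=ray(d,T["dial"][1],.1);v=(b-a)[:2]
print("dist",np.linalg.norm(v),"exp",np.hypot(25,180)); yaw=np.arctan2(v[1],v[0])-np.arctan2(180,25);print("yaw",yaw)
c,sn=np.cos(yaw),np.sin(yaw);Rm=np.array([[c,-sn],[sn,c]]);O=b[:2]-Rm@[0,.09];print("scale origin",O, "key pred",O+Rm@[-.025,-.09])
print("red side dir ptr",np.degrees(np.arctan2(*(ray(d,T['ptr'][1],.1)-b)[[1,0]])), "red ray",ray(s,(311.7,222.1),.064))
# cup, jar, approx
print("cup rim side",ray(d,(289,160),.075),"jar",ray(d,(382,330),.09))
o=get_obs();print(cv2.Rodrigues(camera_model("wrist")["rvec"])[0].round(2).tolist())
E
```

```text
key [ 0.5067 -0.161   0.0796] [ 0.51   -0.1586] [ 0.5058 -0.1625]
dial [0.5899 0.0029 0.0962] [0.595  0.0056] [ 5.876e-01 -3.000e-04]
ptr [0.6316 0.0185 0.0993] [0.6315 0.0198] [0.6317 0.0165]
green [ 0.6472 -0.0182  0.0645] [ 0.6464 -0.0182] [ 0.6477 -0.0182]
yel [ 0.6204 -0.0513  0.0649] [ 0.6193 -0.052 ] [ 0.621  -0.0507]
dist 0.1816705027390009 exp 181.72781845386248
yaw -0.3292377685677741
scale origin [ 0.55850665 -0.08547975] key pred [ 0.50575046 -0.16256272]
red side dir ptr 20.826924199939224 red ray [0.64467838 0.02274527 0.064     ]
cup rim side [0.6401382 0.1571021 0.075    ] jar [ 0.44837345 -0.29018498  0.09      ]
[[1.0, -0.0, -0.0], [-0.0, -0.95, 0.3], [-0.0, -0.3, -0.95]]
```

The measurements agree: the heights are right, the key-to-dial distance is 181.7 mm, and the pointer direction is 20.8° against an expected 21°. The dial axis is at about (0.589, 0.001) and the scale yaw is −0.33. I'll move to the robot's side of the rim, turning the tool and shutting the fingers, then look.

```bash
python3 -m crank '[[[-8,-27,0],0],[[-8,-27,0],0],[[-8,-27,0],0],[[0,0,0],7],[[0,0,0],7],[[0,0,0],7],[[0,0,0],7],[[0,0,0],7],[[0,0,0],7],[[0,0,0],7],[[0,0,0],7],[[0,0,0],7]]' -1
cat > look.py <<'E'
from h import *
import sys
o=get_obs();m=camera_model("wrist");im=grab_frame("wrist");np.save("pics/m.npy",m,allow_pickle=True)
cv2.imwrite(f"pics/{sys.argv[1]}.png",im[:,:,::-1])
from scipy.spatial.transform import Rotation as Rt
q=o["orientation"];R=Rt.from_quat([*q[1:],q[0]]).as_matrix()
print(o["t"],o["ee_pos"].round(4),"x axis deg",np.degrees(np.arctan2(R[1,0],R[0,0])).round(1),"q6",o["qpos"][5].round(3),o["force"].round(2),o["gripper_width"])
C=np.array([.589,.001])
print("tip in tool xy of dial axis mm",(R.T@np.r_[o["ee_pos"][:2]-C,0]*1000).round(1))
E
python3 look.py w1
```

```text
t: 1.1
ee_pos: [0.5188, -0.0239, 0.2309]
orientation: [-0.0, 0.973, 0.231, -0.0]
force: [0.1, -0.2, 0.8]
gripper_width: -0.0001
grip_force: 0.0
1.1 [ 0.5188 -0.0239  0.2309] x axis deg 26.7 q6 2.378 [ 0.14 -0.17  0.81] -0.00013129221148999175
tip in tool xy of dial axis mm [-73.9  -9.2   0. ]
```

View pics/w1.png

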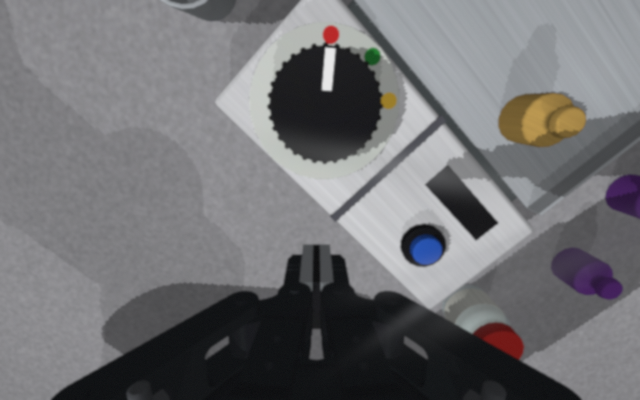

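The wrist view shows the dial top at about (326,104), the pointer at the red dot (331,35), the key at (426,250), and the shut fingertips at (316,250).

```bash
python3 - <<'E'
from h import *
m=camera_model("wrist");im=cv2.imread("pics/w1.png")[:,:,::-1].copy()
g=cv2.inRange(cv2.cvtColor(im,cv2.COLOR_RGB2GRAY),0,60);g[:25]=0;g[190:]=0;g[:,:250]=0;g[:,400:]=0
g=cv2.morphologyEx(g,cv2.MORPH_CLOSE,np.ones((15,15)))
c=max(cv2.findContours(g,0,1)[0],key=cv2.contourArea);(cx,cy),r=cv2.minEnclosingCircle(c);print("dial px",cx,cy,r)
b=blobs(im,(105,120,40),(125,255,255),(380,210,470,280))[0][1]
D=ray(m,(cx,cy),.1);K=ray(m,b,.081);print(D,ray(m,(cx+r,cy),.1)-D,"key",b,K,"dist",np.linalg.norm((D-K)[:2]))
s,d=camera_model("scene"),camera_model("side")
print("heights",tri(m,(cx,cy),s,(314.3,198.3)),tri(m,b,s,(273.9,174.9)),tri(m,b,d,(347.7,267.5)))
# finger tip check
print("tcp px",proj(m,get_obs()["ee_pos"]))
E
```

```text
dial px 330.095458984375 98.57405853271484 63.34507751464844
[5.96580906e-01 1.15555880e-04 1.00000000e-01] [ 0.02336433 -0.04777459  0.        ] key [425.4, 248.6] [ 0.5081885  -0.15704023  0.081     ] dist 0.1803085147192275
heights [0.59521085 0.00356851 0.09971743] [ 0.50764791 -0.15944783  0.07867152] [ 0.50691831 -0.16063978  0.07515304]
tcp px [314.49915471 259.99413069]
```

```bash
python3 -m crank '[[[0,9,38],0],[[0,0,38],0],[[0,0,38],0],[[0,0,38],0],[[0,0,0],0],[[0,0,0],0]]'; python3 -m crank '[[[3,0,0],0],[[3,0,0],0],[[2,0,0],0],[[0,0,0],0]]'
```

```text
t: 1.65
ee_pos: [0.5214, -0.0315, 0.0781]
orientation: [-0.001, 0.972, 0.234, -0.002]
force: [0.0, -0.4, 0.6]
gripper_width: -0.0
grip_force: 0.0
t: 1.98
ee_pos: [0.5319, -0.0285, 0.0813]
orientation: [0.001, 0.972, 0.234, 0.001]
force: [0.1, -0.0, -0.0]
gripper_width: -0.0004
grip_force: 0.0
```

```bash
python3 -m crank '[[[1,0,0],0],[[1,0,0],0],[[0,0,0],0]]'; python3 -m crank '[[[1,0,0],0],[[1,0,0],0],[[0,0,0],0]]';python3 -m crank '[[[1,0,0],0],[[0,0,0],0]]'
```

```text
t: 2.23
ee_pos: [0.5323, -0.0275, 0.0796]
orientation: [0.0, 0.972, 0.234, 0.0]
force: [-0.5, -0.3, -0.2]
gripper_width: -0.0002
grip_force: 0.0
t: 2.48
ee_pos: [0.5339, -0.0265, 0.0793]
orientation: [-0.0, 0.972, 0.233, 0.0]
force: [-0.8, -0.1, -0.6]
gripper_width: -0.0002
grip_force: 0.0
t: 2.65
ee_pos: [0.5348, -0.0261, 0.0793]
orientation: [0.0, 0.972, 0.233, 0.0]
force: [-0.8, -0.1, 0.3]
gripper_width: 0.0001
grip_force: 0.0
```

```bash
python3 -m crank '[[[1,0,0],0],[[1,0,0],0],[[0,0,0],0]]'; python3 -m crank '[[[1,0,0],0],[[0,0,0],0]]';python3 -m crank '[[[1,0,0],0],[[0,0,0],0]]'
```

```text
t: 2.9
ee_pos: [0.5352, -0.0258, 0.0792]
orientation: [0.0, 0.972, 0.233, -0.002]
force: [-7.8, -4.0, 4.4]
gripper_width: 0.0002
grip_force: 4.4
t: 3.07
ee_pos: [0.5353, -0.0257, 0.0791]
orientation: [0.001, 0.972, 0.233, -0.003]
force: [-13.2, -5.5, 6.8]
gripper_width: -0.0001
grip_force: 7.0
t: 3.23
ee_pos: [0.5354, -0.0256, 0.0791]
orientation: [0.001, 0.973, 0.233, -0.004]
force: [-17.0, -8.1, 10.0]
gripper_width: 0.0
grip_force: 9.6
```

Contact shows about 19 N normal, at roughly 5 N/mm. I rub along the arc in small steps.

```bash
python3 -m crank '[[[-0.8,-4.3,0],4],[[0.15,-4.3,0],4],[[0.15,-4.3,0],4],[[0,0,0],0]]'; python3 look.py w2; python3 -c "
import cv2;from h import *
m=camera_model('wrist');im=cv2.imread('pics/w2.png')[:,:,::-1].copy()
for n,lo,hi in (('red',(0,140,60),(8,255,255)),('green',(45,100,30),(85,255,255)),('white',(0,0,170),(180,40,255))):print(n,blobs(im,lo,hi,(150,0,550,300)))"
```

```text
t: 3.57
ee_pos: [0.5303, -0.013, 0.0791]
orientation: [0.001, 0.992, 0.128, -0.003]
force: [-14.7, -4.7, 8.1]
gripper_width: -0.0003
grip_force: 7.5
3.5667 [ 0.5303 -0.013   0.0791] x axis deg 14.7 q6 2.615 [-14.68  -4.7    8.09] -0.0003362737381504666
tip in tool xy of dial axis mm [-60.3  -1.4   0.3]
red [(347, [299.4, 5.4])]
green [(835, [390.2, 20.3])]
white [(20883, [200.3, 170.1]), (7651, [483.6, 270.6]), (5831, [509.7, 32.0]), (4325, [484.0, 104.9])]
```

View pics/w2.png

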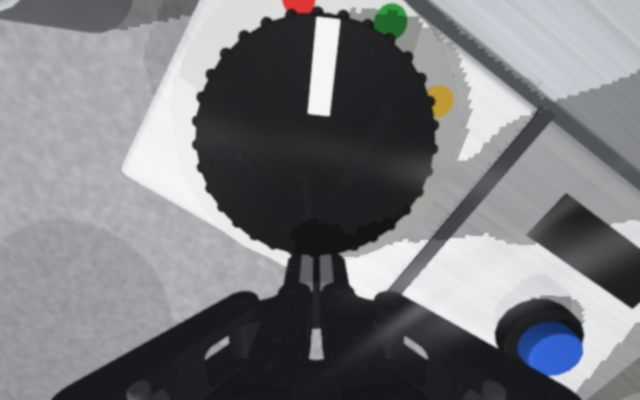

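The pointer tip is now at (327,17), between red (299,3) and green (390,20), so the dial turns with the finger without slipping. I continue.

```bash
cat > ptr.py <<'E'
from h import *
import sys
o=get_obs();m=camera_model("wrist");im=grab_frame("wrist");cv2.imwrite(f"pics/{sys.argv[1]}.png",im[:,:,::-1])
b=cv2.inRange(cv2.cvtColor(im,cv2.COLOR_RGB2HSV),(0,0,165),(180,45,255))
# pointer: elongated white blob whose centroid lies within 40 mm of axis at z=.1
for c in cv2.findContours(b,0,1)[0]:
    a=cv2.contourArea(c)
    if 200<a<6000:
        (x,y),(w,h),_=cv2.minAreaRect(c)
        if 2.5<max(w,h)/min(w,h)<7:
            p=cv2.boxPoints(cv2.minAreaRect(c));e=sorted([(np.linalg.norm(p[i]-p[(i+1)%4]),i) for i in range(4)])
            q=[ray(m,(p[i]+p[(i+1)%4])/2,.1)[:2] for _,i in e[:2]]
            q.sort(key=lambda z:np.linalg.norm(z-[.591,.002]));v=q[1]-q[0]
            print("cand px",(round(x),round(y)),"ends",q[0].round(3),q[1].round(3),"dial rad",-(np.arctan2(v[1],v[0])-np.radians(21.2)).round(3))
print(o["t"],o["ee_pos"].round(4),o["force"].round(1),"q6",o["qpos"][5].round(3))
E
python3 ptr.py w3; python3 -m crank '[[[0.15,-4.3,0],4],[[0.15,-4.3,0],4],[[0.15,-4.3,0],4],[[0,0,0],0]]'; python3 ptr.py w4
```

```text
cand px (566, 157) ends [ 0.616 -0.081] [ 0.606 -0.109] dial rad 2.288
cand px (323, 66) ends [0.602 0.004] [0.634 0.009] dial rad 0.225
3.6167 [ 0.5304 -0.0132  0.0791] [-13.5  -5.3   8.4] q6 2.612
t: 4.0
ee_pos: [0.5282, 0.0011, 0.079]
orientation: [-0.001, 1.0, 0.024, -0.003]
force: [-13.5, 1.8, 9.4]
gripper_width: -0.0
grip_force: 7.0
cand px (331, 67) ends [0.602 0.001] [ 0.634 -0.002] dial rad 0.462
cand px (534, 20) ends [ 0.635 -0.044] [ 0.638 -0.096] dial rad 1.894
cand px (316, 8) ends [ 0.637 -0.004] [0.636 0.014] dial rad -1.248
cand px (20, 45) ends [0.634 0.102] [0.606 0.118] dial rad -2.27
4.0 [0.5282 0.0011 0.079 ] [-13.5   1.8   9.4] q6 2.847
```

The dial is at 0.46 rad, past half way. Two more steps, then I back off radially.

```bash
python3 -m crank '[[[0,-4.3,0],4],[[0.15,-4.3,0],4],[[0,0,0],0]]'; python3 ptr.py w5; python3 -m crank '[[[-4,0,0],0],[[-5,0,0],0],[[-10,0,0],0],[[-10,0,0],0],[[0,0,0],0],[[0,0,0],0],[[0,0,0],0],[[0,0,0],0]]'; python3 ptr.py w6
```

```text
t: 4.3
ee_pos: [0.5286, 0.0101, 0.079]
orientation: [-0.001, 0.999, -0.045, -0.002]
force: [-11.7, 3.0, 7.5]
gripper_width: 0.0001
grip_force: 5.9
cand px (333, 66) ends [ 0.601 -0.001] [ 0.633 -0.009] dial rad 0.624
cand px (16, 72) ends [0.647 0.101] [0.604 0.119] dial rad -2.39
cand px (298, 8) ends [ 0.636 -0.004] [0.638 0.015] dial rad -1.108
4.3 [0.5286 0.0101 0.079 ] [-11.7   3.    7.5] q6 3.003
t: 5.02
ee_pos: [0.5024, 0.011, 0.0795]
orientation: [0.0, 0.999, -0.044, 0.0]
force: [-0.6, 0.0, -0.5]
gripper_width: -0.0002
grip_force: 0.0
cand px (8, 31) ends [0.622 0.104] [0.604 0.115] dial rad -2.245
5.0167 [0.5024 0.011  0.0795] [-0.6  0.  -0.5] q6 2.99
```

View pics/w6.png

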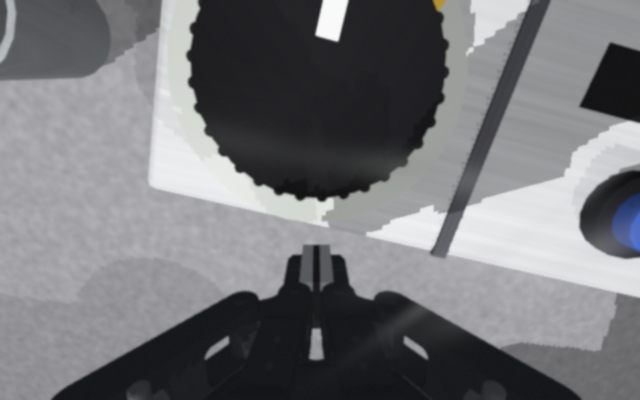

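The finger is clear of the rim, but the pointer runs out of the picture here. I rise for the check.

```bash
python3 -m crank '[[[0,0,-38],0],[[0,35,-38],0],[[0,35,-38],0],[[0,0,-25],0],[[0,0,0],0],[[0,0,0],0]]'; python3 ptr.py w7; python3 - <<'E'
from h import *
m=camera_model("wrist");im=cv2.imread("pics/w7.png")[:,:,::-1].copy()
b=blobs(im,(105,120,40),(125,255,255),(0,0,640,290))[0];print(b,ray(m,b[1],.081))
E
```

```text
t: 5.57
ee_pos: [0.4981, -0.0458, 0.2051]
orientation: [0.0, 0.999, -0.044, 0.001]
force: [0.3, 1.0, -0.7]
gripper_width: -0.0
grip_force: 0.0
cand px (248, 50) ends [ 0.601 -0.002] [ 0.632 -0.013] dial rad 0.704
cand px (402, 9) ends [ 0.648 -0.073] [ 0.617 -0.168] dial rad 2.253
5.5667 [ 0.4981 -0.0458  0.2051] [ 0.3  1.  -0.7] q6 2.876
(947, [443.8, 171.3]) [ 0.50793473 -0.15900907  0.081     ]
```

View pics/w7.png

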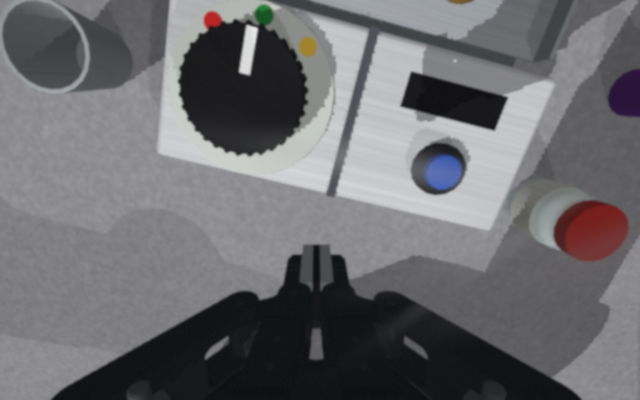

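The pointer tip at (250,28) faces the green dot (264,14), and the dial reads 0.70 rad. The key is at (0.507,−0.160). I move over it and descend.

```bash
python3 -m crank '[[[6,38,0],0],[[6,38,0],0],[[7,37,0],0],[[0,0,0],0],[[0,0,36],0],[[0,0,36],0],[[0,0,36],0],[[0,0,0],0],[[0,0,0],0]]'; python3 -m crank '[[[0,0,6],0],[[0,0,3],0],[[0,0,3],0],[[0,0,0],0],[[0,0,0],0]]'
```

```text
t: 6.37
ee_pos: [0.5042, -0.1577, 0.0933]
orientation: [-0.001, 0.999, -0.043, -0.002]
force: [-0.2, 0.0, 0.1]
gripper_width: -0.0
grip_force: 0.0
t: 6.78
ee_pos: [0.5065, -0.1595, 0.0844]
orientation: [0.0, 0.999, -0.044, 0.001]
force: [-0.3, 0.3, 0.4]
gripper_width: -0.0001
grip_force: 0.0
```

Now I press down to z ≈ 0.076 (6 mm of travel).

```bash
python3 -m crank '[[[0,0,3],0],[[0,0,3],0],[[0,0,2],0],[[0,0,0],0],[[0,0,0],0]]'
```

```text
t: 7.2
ee_pos: [0.5067, -0.1597, 0.0763]
orientation: [0.0, 0.999, -0.044, 0.001]
force: [1.9, 0.0, 4.7]
gripper_width: -0.0002
grip_force: 2.3
```

```bash
python3 -m crank '[[[0,0,1.5],0],[[0,0,0],0],[[0,0,0],0]]'; python3 -m crank '[[[0,0,-5],0],[[0,0,-15],0],[[0,0,-38],0],[[-10,-35,-38],0],[[-10,-35,-25],0],[[0,0,0],0],[[0,0,0],0],[[0,0,0],0]]'; python3 ptr.py w8; python3 - <<'E'
from h import *
m=camera_model("wrist");im=cv2.imread("pics/w8.png")[:,:,::-1].copy()
b=blobs(im,(105,120,40),(125,255,255),(0,0,640,290))[0];print(b,ray(m,b[1],.081))
E
```

```text
t: 7.45
ee_pos: [0.5068, -0.1598, 0.0759]
orientation: [0.001, 0.999, -0.044, 0.001]
force: [-3.5, 2.2, 14.7]
gripper_width: -0.0001
grip_force: 7.4
t: 8.12
ee_pos: [0.4939, -0.0973, 0.1851]
orientation: [0.0, 0.999, -0.043, -0.0]
force: [0.3, -1.1, -0.7]
gripper_width: -0.0001
grip_force: 0.0
cand px (164, 45) ends [ 0.601 -0.002] [ 0.632 -0.012] dial rad 0.703
cand px (385, 22) ends [ 0.623 -0.089] [ 0.611 -0.22 ] dial rad 2.029
8.1167 [ 0.4939 -0.0973  0.1851] [ 0.3 -1.1 -0.7] q6 2.774
(1029, [389.6, 179.3]) [ 0.50602679 -0.15973293  0.081     ]
```

View pics/w8.png

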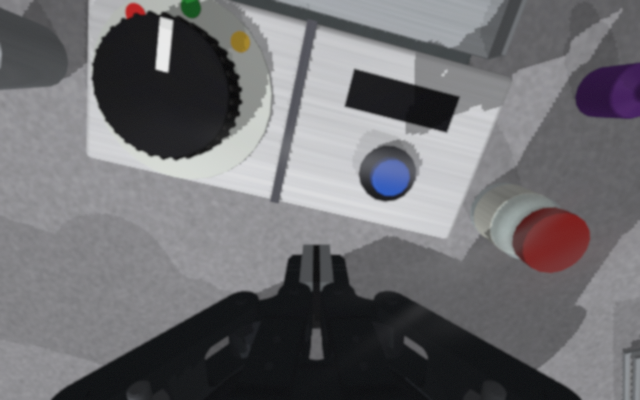

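The key bottomed out at 14.7 N and is up again at (390,179). The dial reads 0.70 rad and the arm is clear of everything, so I hand in.

```bash
python3 -c "from rig import sign_off;print(sign_off())"
```

```text
the job is handed in; nothing more can be done
None
```

The job is handed in: by the last camera reading the dial rests in the green detent (0.70 rad), the zero key was pressed to its stop and is back up, and the arm never went near the weight, jar or cup; `sign_off()` returned no verdict.

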